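# Set the bottle mixer to its fourth speed by counting clicks, then start it

### The job

The paint-bottle mixer's speed selector is a plain black fluted knob with no pointer and no scale, and nobody knows which step it was left on. Turn it anticlockwise (seen from above) until you feel its end stop, without straining the stop, then go clockwise by exactly four clicks so that it rests in the fourth step from the stop. Only then press the green start button all the way down and let go of it; do not shift the paint bottles or the mixing cup, and leave the selector on the fourth step.

Things in the scene. Friction and masses are not known exactly. Their poses are not given: they have to be found in the camera images.
- mixer: bench mixer for paint bottles, fixed to the bench: slate-grey case 170 x 240 x 55 mm (x, y, z), satin metal deck. Origin: centre of its underside; x to its back (away from the robot at yaw 0), y to its left, z up. On the deck, 55 mm up: knob at (30, -60) mm, green button at (-55, -30), rubber cup with a bottle at (28, 70), amber lamp at (-55, 14).
- knob_grip (a point): point on the upright axis of the selector knob, 24 mm above the deck, the height to grip it; part of the mixer, does not turn with the knob. The knob is a black fluted cylinder, 40 mm in diameter, from 4 to 34 mm above the deck; it looks the same in every step. Ten steps, 0 at the end stop to 9, 20 degrees (0.349 rad) apart, clockwise from above; it starts between steps 4.6 and 7.4.
- knob_top (a point): centre of the plain metal disc on the knob's top, 34 mm above the deck; does not turn with it. The feel: each step is a sprung detent; leaving it takes about 0.2 N m either way, which falls to nothing half way (10 degrees), where the knob snaps on into the next step by itself. When let go of it settles into the nearest step.
- end_stop: the anticlockwise end stop inside the case, out of sight: a pin in a stiff rubber bush, 20 mm from the knob's axis; origin on that axis, does not turn. It meets the knob 1.5 degrees beyond step 0; from there the torque climbs about 0.08 N m a degree without a click; let go, the knob springs back to step 0. 0.35 to 0.5 N m shows the stop plainly; 35 N on it (0.7 N m on the knob) strains it.
- contact_4: contact of the fourth step inside the case, out of sight: a sprung wiper that turns with the knob presses on it with about 1 N while the knob is within about 8 degrees of the fourth step, else not at all. Origin on the knob's axis at the deck; fixed to the mixer, does not turn.
- start_button (a joint): travel of the green start button, m: 0 released, 0.006 fully down; it springs back, pressing it fully takes 5 N
- start_button_top (a point): centre of the top face of the green start button, 24 mm diameter, 16 mm above the deck when released, in a black bezel of 40 mm diameter that stands 6 mm above the deck; z is the way out
- green_bottle: small paint bottle, green body of 36 mm diameter, black cap, 101 mm tall, standing loose in the mixer's rubber cup, its top about 164 mm above the bench. Origin: centre of its underside, z up
- red_bottle: small paint bottle, dark red body of 36 mm diameter, white cap, 101 mm tall, standing on the bench in front of the mixer. Origin: centre of its underside, z up
- ochre_bottle: small paint bottle, ochre body of 36 mm diameter, black cap, 101 mm tall, standing on the bench in front of the mixer. Origin: centre of its underside, z up
- mixing_cup: grey-white plastic mixing cup, 65 mm wide at the rim, 62 mm tall, standing on the bench to the left of the mixer. Origin: centre of its underside, z up

How it is judged (in metres and radians):
On the way, in this order (a step that is already met when the one before it is completed fails the run):
1. the selector has been turned back against its end stop (contact force between end_stop and anything else above 1 N), for 0.1 s.
2. the selector rests in the fourth step from the stop (contact force between contact_4 and anything else above 0.3 N), for 0.3 s.
3. the start button is pressed at least 4.5 of its 6 mm, with the selector in the fourth step (value of joint start_button above 0.0045 m and contact force between contact_4 and anything else above 0.3 N), for 0.1 s.
At the end, for the whole second after the job is handed in: the selector is in the fourth step from its end stop (the fourth contact carries the wiper), the start button has come up again (less than 1.5 mm down), and the three bottles and the cup stand within 20 mm of where they were (contact force between contact_4 and anything else above 0.3 N and value of joint start_button below 0.0015 m and distance of each of green_bottle, red_bottle, ochre_bottle, mixing_cup from where it was at the start of the episode below 0.02 m); the robot touches nothing.
It fails at once if the end stop is strained: more than 35 N on it (contact force between end_stop and anything else above 35 N).
It fails at once if the start button is pressed (3 mm or more) while the selector is not in the fourth step (value of joint start_button above 0.003 m and not (contact force between contact_4 and anything else above 0.3 N)).
It fails at once if a paint bottle or the mixing cup is shifted more than 20 mm or tipped (distance of any of green_bottle, red_bottle, ochre_bottle, mixing_cup from where it was at the start of the episode above 0.02 m or angle between any of green_bottle, red_bottle, ochre_bottle, mixing_cup's own z axis and vertical above 0.35 rad).
It also fails if it takes over 72 s, if anything falls off the work surface, if the arm or the gripper's body presses on something with over 40 N, if the wrist force passes 120 N, or if a joint passes its speed limit or range.

### The arm

A 6-joint arm with a two-finger parallel gripper is mounted at the origin on a cart in front of the work surface, level with it; the furniture and walls round the work are solid. World frame = base frame: x ahead of the robot, y to its left, z up, the work surface at z = 0. Lengths are in mm, angles in rad, forces in N, time in s.
With the tool pointing down it reaches from about 300 to 775 mm from the base axis. Payload 14.6 kg.
Tool frame: the origin (TCP) lies on the centre line of the jaws, within the pads' length; the fingertips stand 22 mm ahead of it and the grasp point (between the pads) lies 3 mm ahead of it (manip.tcp_to_tips is the distance from the TCP to the fingertips, in mm); z points along the fingers, y is the direction in which the jaws open and shut (so a half turn about z gives the same grasp; the last joint's range is limited). The gripper opens to 94 mm and grips with 3 to 60 N. Pads are 16 mm wide; open, the fingers measure 119 mm over their backs; the gripper's body (75 mm by 177 mm) begins 78 mm behind the grasp point.
Start: joints at [1.118, 0.3, 1.521, -0, 1.321, -0.067], TCP at [206.962, 509.565, 227.446] pointing down, gripper open.
Joint ranges: [-3.03, 3.03], [-0.79, 2.21], [0.23, 2.52], [-1.04, 4.18], [0, 3.07], [-2.55, 2.55]. Speed limits (rad/s): [2.22, 2.22, 2.57, 3.14, 3.14, 3.14].

### API

Orientations are given as [roll, pitch, yaw] about the fixed x, y, z axes, in that order (R = Rz(yaw) Ry(pitch) Rx(roll)).
In Python, from cell import manip, vision, workorder gives the robot as it stands.
- The arm moves only by the tool carry_out, never from a script. Its argument "deltas" is a list of rows, each a list of 3 entries, a list of its own where there are three numbers: the shift along the tool's x, y, z in cm, then the turn about the tool's z in degrees, then the opening, from 0 (shut) to 1 (fully open). A call has 1 to 20 rows; each row shifts and turns the commanded pose from where the row before left it, along the tool's axes as they then stand; what a row does not reach is not made up. A row lasts 1/12 s, in which the tool goes at most 41.7 mm and 7.16 degrees, less where a joint would pass 70% of its speed; a pose out of reach is approached as far as the arm can. A call with a gripper value outside its range is refused whole. The fingers move at their own pace and stop on an object; "grip_force" is the grip in N (left out, the last holds). Time passes only in rows, so rows that do not move let the fingers close. It gives the time, the measured TCP pose, the force and the opening at its end, in the units of the state.
- manip.read_state(): the state, without advancing time (a new reading comes with each control period).
- vision.camera(name): name is "scene" or "top" or "wrist"; returns (picture, depth): 480x640x3 uint8, red, green, blue; 480x640 float32, mm along the optical axis (not along the pixel's ray), 0 where there is no reading.
- vision.calibration(name): a dict with "mtx" (3x3 intrinsics, pixels), "eye" and "orientation" of the camera in the world. Camera axes: x right, y down, z forward; pixel columns grow to the right and rows downward; lengths in mm; the calibration is good to about 2 mm. A picture is of the moment at which its call begins: read the wrist's pose just before it. calibration takes no time and is no camera call; for the wrist camera it gives the pose at the moment of the call.
- workorder.sign_off(): hands the job in, once; it reports no verdict.
The state is a dict: "clock": time; "joints": joint angles; "qd": joint speeds; "effort": joint torques, N m; "eef_pos": TCP position; "eef_rot": TCP orientation; "wrist_force": force on the tool from outside, world axes, zero at the start; "moment": the same for the moment, N m; "finger_gap": finger opening in mm.
Only numpy, scipy, OpenCV 4.12 (cv2) and the standard library are available. Lean on these libraries where they do the work, as an engineer would, in place of code of your own. Each camera call takes 0.05 s, during which the arm holds its last target.

## Working session

There is one attempt and no reset: what is moved stays moved. The work goes in short steps, Python scripts to look and compute and a tool call to move; the robot and the scene stay as the last step left them, time stands still between calls to the robot, and variables do not carry over. Pictures are saved under pics/ and viewed, and the job is handed in when it is done.

Besides the shell and the picture viewer there is one more tool, called after ">>>" as name(argument=value, ...) on one line, values as JSON. carry_out: Moves the arm, as the interface text tells. Its arguments: {"type":"object","properties":{"deltas":{"type":"array","items":{"type":"array"}},"grip_force":{"type":"number"}},"required":["deltas"]}

```bash
mkdir -p pics; ls; python3 - <<'E'
from cell import manip, vision, workorder
import cv2, numpy as np
print(manip.read_state())
for n in("scene","top"):
    p,d=vision.camera(n); cv2.imwrite(f"pics/{n}1.png",p[:,:,::-1]); np.savez(f"{n}1.npz",p=p,d=d)
    print(n,vision.calibration(n))
E
```

```text
pics
{'clock': 0.0, 'joints': array([ 1.11842088e+00,  3.00496367e-01,  1.52156790e+00,  2.88587999e-05,
        1.32068639e+00, -6.66296165e-02]), 'qd': array([ 0.00138817, -0.0002815 ,  0.00135035, -0.00046784,  0.00017888,
        0.00066637]), 'effort': array([ 1.46335533e-03, -5.31831300e+01, -3.52735019e+01,  7.08899321e-02,
        2.44269107e-02, -1.53652604e-04]), 'eef_pos': array([206.84890922, 509.37437214, 226.87802943]), 'eef_rot': array([-3.14043908e+00, -1.04990616e-04,  2.75583960e+00]), 'wrist_force': array([-0.14227929,  0.4367069 ,  0.02645951]), 'moment': array([-0.00339599, -0.00790999, -0.01278846]), 'finger_gap': 94.13242084100862}
scene {'mtx': array([[573.86160832,   0.        , 325.21021575],
       [  0.        , 573.86160832, 245.09601186],
       [  0.        ,   0.        ,   1.        ]]), 'eye': array([ -21.84994534, -209.29627173,  687.94794388]), 'orientation': array([-2.26983014e+00, -9.81976489e-04, -7.88285679e-01])}
top {'mtx': array([[499.91675917,   0.        , 316.37558388],
       [  0.        , 499.91675917, 234.87405335],
       [  0.        ,   0.        ,   1.        ]]), 'eye': array([388.92845632, 266.85143823, 920.92515317]), 'orientation': array([-3.02280584e+00,  1.69729288e-03, -1.58487842e+00])}
```

View pics/scene1.png

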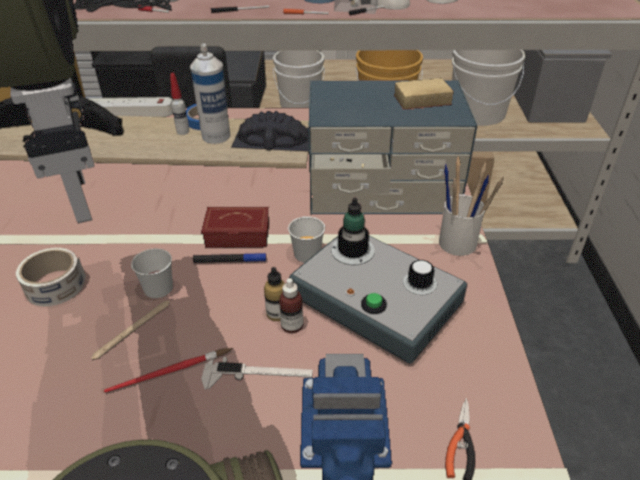

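View pics/top1.png

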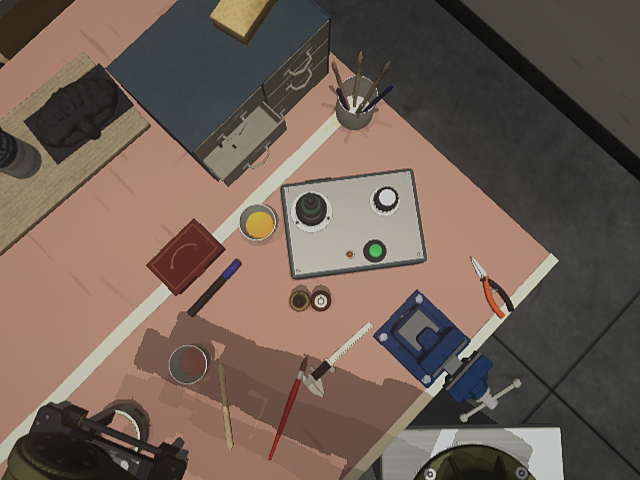

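The top view shows the knob at about (386,200), the button at (374,251) and the green bottle at (311,209). The red and ochre bottles are at (320,300) and (299,300). I'll enlarge this area and measure.

```bash
cat > h.py <<'E'
import numpy as np,cv2
from scipy.spatial.transform import Rotation as R
def rot(e): return R.from_euler('xyz',e).as_matrix()
def ray(cal,u,v):
    K=cal['mtx']; return rot(cal['orientation'])@np.array([(u-K[0,2])/K[0,0],(v-K[1,2])/K[1,1],1.])
def onz(cal,u,v,z):
    r=ray(cal,u,v); e=np.array(cal['eye']); return e+r*(z-e[2])/r[2]
def pt(cal,d,u,v): return np.array(cal['eye'])+ray(cal,u,v)*np.median(d[int(v)-1:int(v)+2,int(u)-1:int(u)+2])
def proj(cal,p):
    c=rot(cal['orientation']).T@(np.asarray(p,float)-cal['eye']); K=cal['mtx']
    return K[0,0]*c[0]/c[2]+K[0,2],K[1,1]*c[1]/c[2]+K[1,2]
E
python3 - <<'E'
from h import *
from cell import vision
f=np.load('top1.npz');p,d=f['p'],f['d'];cal=vision.calibration('top')
for n,u,v in[('knob',386,200),('button',374,251),('deck',350,230),('gb',311,209),('red',320,300),('ochre',299,300),('bench',400,290),('cup',258,222)]:
    print(n,pt(cal,d,u,v).round(1))
c=cv2.resize(p[150:320,270:440,::-1],(680,680)[:2],interpolation=cv2.INTER_CUBIC);c=cv2.resize(c,(600,600))
cv2.imwrite('pics/c1.png',c)
E
```

```text
knob [545.7 148.5  89.8]
button [461.2 169.   71.4]
deck [500.1 208.   54.3]
gb [524.  274.8 137.2]
red [380.  262.5 101.1]
ochre [380.5 296.6 100.9]
bench [ 3.950e+02  1.152e+02 -2.000e-01]
cup [521.5 372.8  20.6]
```

View pics/c1.png

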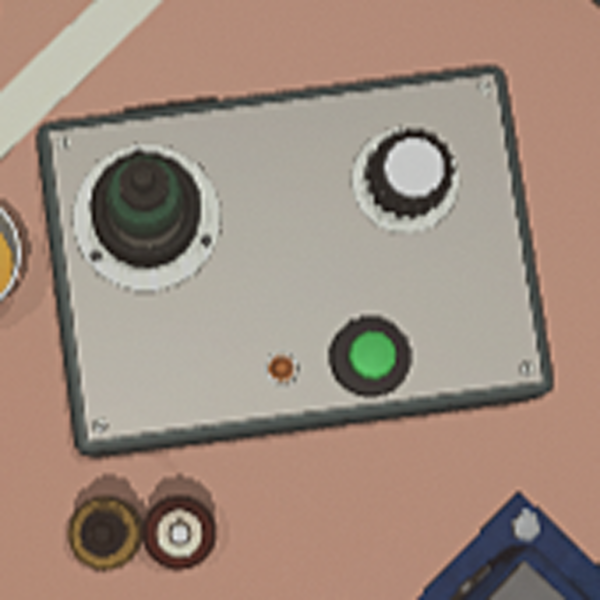

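```bash
python3 - <<'E'
from h import *
from cell import vision
cal=vision.calibration('top')
s=170/600
C=lambda a,b,z:onz(cal,270+a*s-.5,150+b*s-.5,z)
k=C(415,167,89);b=C(373,355,71)
print(k,b)
cs=[C(*q,55) for q in[(42,127),(502,70),(548,390),(85,452)]]
for c in cs:print(c)
for q in ((cs[0]-cs[1]),(cs[3]-cs[2])): print(np.arctan2(-q[0],q[1]))
for q in ((cs[0]-cs[3]),(cs[1]-cs[2])): print(np.arctan2(q[1],q[0]))
q=k-b; print(np.arctan2(q[1],q[0])-np.arctan2(-30,85), np.hypot(*q[:2]),np.hypot(85,30))
# scene: knob, button
f=np.load('scene1.npz');p=f['p'];cv2.imwrite('pics/c2.png',cv2.resize(p[230:360,280:480,::-1],(800,520),interpolation=cv2.INTER_CUBIC))
E
```

```text
[551.32127774 146.40527824  89.        ] [462.82005929 166.93711655  71.        ]
[580.97568585 327.37099662  55.        ]
[606.79581006  96.30256942  55.        ]
[445.74440465  79.61784392  55.        ]
[418.60372675 307.26881524  55.        ]
0.11128069798272573
0.11866048691519486
0.12317651419277915
0.10323049452534044
0.11133030722414172 90.85164859229832 90.13878188659973
```

View pics/c2.png

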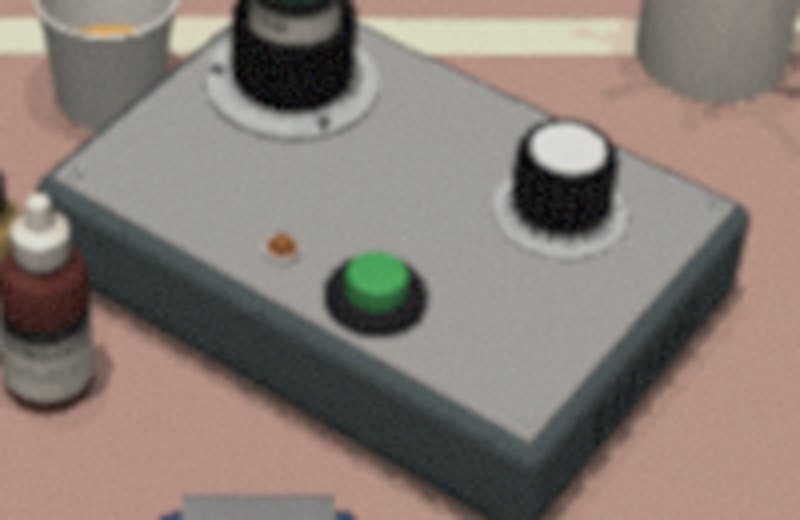

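```bash
python3 - <<'E'
from h import *
from cell import vision
cal=vision.calibration('scene')
print(onz(cal,421.6,266.9,89),onz(cal,374,297.6,71))
E
```

```text
[552.14166531 149.57553367  89.        ] [463.72771146 168.95343883  71.        ]
```

>>> carry_out(deltas=[[[-2.6, -1.2, 0], 0, 1], [[-2.6, -1.2, 0], 0, 1], [[-2.6, -1.2, 0], 0, 1], [[-2.6, -1.2, 0], 0, 1], [[-2.6, -1.2, 0], 0, 1], [[-2.6, -1.2, 0], 0, 1], [[-2.6, -1.2, 0], 0, 1], [[-2.6, -1.2, 0], 0, 1], [[-2.6, -1.2, 0], 0, 1], [[-2.6, -1.2, 0], 0, 1], [[-2.6, -1.2, 0], 0, 1], [[-2.6, -1.2, 0], 0, 1], [[-2.6, -1.2, 0], 0, 1], [[-2.6, -1.2, 0], 0, 1], [[-2.6, -1.2, 0], 0, 1], [[-2.6, -1.2, 0], 0, 1], [[-2.6, -1.2, 0], 0, 1]])

```text
clock: 1.52
eef_pos: [540.4, 153.0, 227.2]
eef_rot: [-3.141, -0.0, 2.756]
wrist_force: [-0.2, 0.7, 0.0]
finger_gap: 93.8
```

>>> carry_out(deltas=[[[0, 0, 0], 7, 1], [[0, 0, 0], 7, 1], [[0, 0, 0], 7, 1], [[0, 0, 0], 7, 1], [[0, 0, 0], 7, 1], [[0, 0, 0], 7, 1], [[0, 0, 0], 7, 1], [[0, 0, 0], 7, 1], [[0, 0, 0], 7, 1], [[0, 0, 0], 7, 1], [[0, 0, 0], 7, 1], [[0, 0, 0], 7, 1], [[0, 0, 0], 7, 1], [[0, 0, 0], 7, 1], [[0, 0, 0], 7, 1], [[0, 0, 0], 7, 1], [[0, 0, 0], 7, 1], [[0, 0, 0], 7, 1], [[0, 0, 0], 7, 1], [[0, 0, 0], 7, 1]])

```text
clock: 3.18
eef_pos: [539.6, 154.2, 227.1]
eef_rot: [-3.142, 0.001, 0.306]
wrist_force: [-0.2, 0.3, -0.4]
finger_gap: 94.0
```

```bash
python3 - <<'E'
from h import *
from cell import manip,vision
s=manip.read_state();print(s['joints'].round(3),s['moment'])
cal=vision.calibration('wrist');p,d=vision.camera('wrist');np.savez('w1.npz',p=p,d=d);print(cal)
cv2.imwrite('pics/w1.png',p[:,:,::-1])
for n,q in[('k',(551.5,148,89)),('b',(463,168,71))]: print(n,proj(cal,q))
E
```

```text
[ 0.213  0.326  1.488 -0.     1.328  1.478] [-0.05051501  0.14310804  0.02486873]
{'mtx': array([[379.50052985,   0.        , 317.92907931],
       [  0.        , 379.50052985, 233.0799039 ],
       [  0.        ,   0.        ,   1.        ]]), 'eye': array([616.21874638, 177.6018246 , 384.71401853]), 'orientation': array([ 2.86253711e+00, -5.35195820e-04, -1.26535597e+00])}
k (np.float64(328.6889549045594), np.float64(216.13446584277213))
b (np.float64(276.84991690760125), np.float64(296.04493981735004))
```

View pics/w1.png

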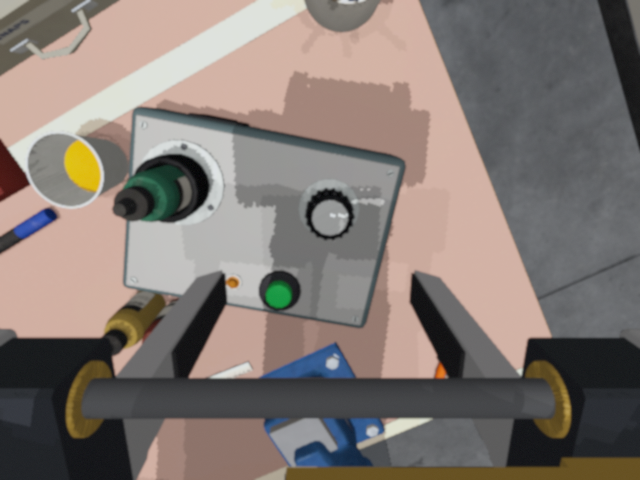

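```bash
python3 - <<'E'
from h import *
from cell import vision
f=np.load('w1.npz');p=f['p']
cv2.imwrite('pics/w1c.png',cv2.resize(p[170:320,240:400,::-1],(640,600),interpolation=cv2.INTER_CUBIC))
cal=vision.calibration('wrist')
for u,v,z in[(330,215,89),(279,294,71)]:print(onz(cal,u,v,z))
E
```

```text
[552.65642243 147.14855267  89.        ]
[465.66282412 167.38867598  71.        ]
```

View pics/w1c.png

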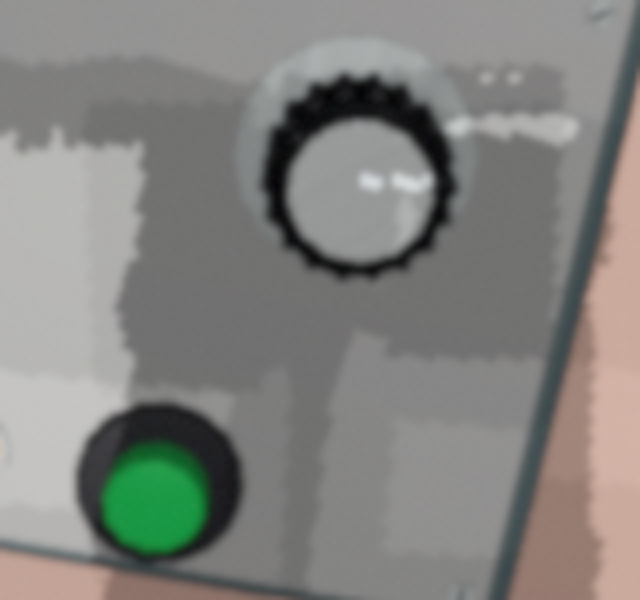

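>>> carry_out(deltas=[[[0.9, 1.0, 0], 0, 1], [[0, 0, 2.4], 0, 1], [[0, 0, 2.4], 0, 1], [[0, 0, 2.4], 0, 1], [[0, 0, 2.4], 0, 0.7], [[0, 0, 2.4], 0, 0.7], [[0, 0, 1.2], 0, 0.7], [[0, 0, 1.2], 0, 0.6], [[0, 0, 0], 0, 0.6], [[0, 0, 0], 0, 0.6]])

```text
clock: 4.07
eef_pos: [551.6, 147.6, 83.9]
eef_rot: [3.142, -0.0, 0.313]
wrist_force: [0.8, -0.5, -0.1]
finger_gap: 58.0
```

```bash
python3 - <<'E'
from h import *
from cell import manip,vision
s=manip.read_state();print(s['eef_pos'],s['wrist_force'],s['moment'],s['finger_gap'])
p,d=vision.camera('wrist');cv2.imwrite('pics/w2.png',p[:,:,::-1])
E
```

```text
[551.5935597  147.55603663  83.86037933] [ 0.79026601 -0.54793685 -0.13444079] [-0.03353289  0.1506322   0.01529336] 58.049408910210886
```

View pics/w2.png

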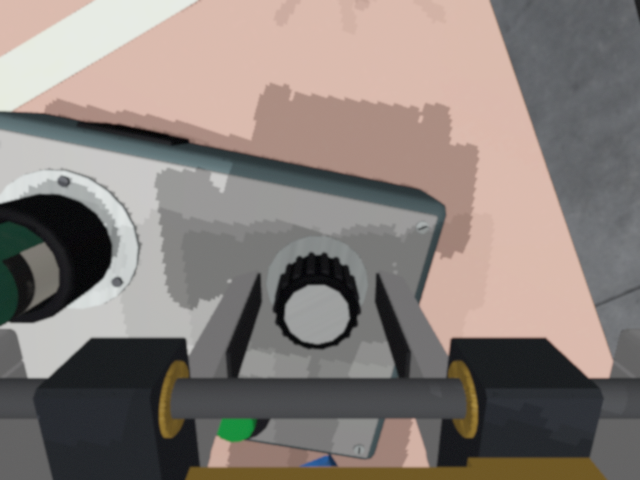

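The wrist view shows the knob disc at (317,313), centred between the fingers (gap centre about 318).

```bash
python3 - <<'E'
from h import *
from cell import manip,vision
cal=vision.calibration('wrist')
print(onz(cal,317,313,89),proj(cal,(551.6,147.6,89)))
E
```

```text
[551.16774944 146.94744075  89.        ] (np.float64(315.9047192695532), np.float64(311.7606418312787))
```

>>> carry_out(deltas=[[[0, 0, 0], 0, 0.45], [[0, 0, 0], 0, 0.3], [[0, 0, 0], 0, 0.3], [[0, 0, 0], 0, 0.3]], grip_force=10)

```text
clock: 4.45
eef_pos: [551.5, 148.1, 84.3]
eef_rot: [-3.141, -0.001, 0.313]
wrist_force: [-2.9, 4.9, 5.3]
finger_gap: 39.5
```

```bash
cat > st.py <<'E'
from cell import manip
import numpy as np
s=manip.read_state();r=lambda a,n=2:np.round(a,n).tolist()
print(r(s['clock']),r(s['eef_pos']),'yaw',round(float(np.degrees(s['eef_rot'][2])),2),'F',r(s['wrist_force']),'M',r(s['moment'],3),'gap',r(s['finger_gap']),'j6',r(s['joints'][5],3),'e6',r(s['effort'][5],3))
E
python3 st.py
```

```text
4.45 [551.55, 148.12, 84.32] yaw 17.91 F [-2.91, 4.87, 5.33] M [0.899, 0.541, 0.054] gap 39.52 j6 1.456 e6 -0.015
```

>>> carry_out(deltas=[[[0, -0.06, 0], 0, 0.3], [[0, 0, 0], 0, 0.3], [[0, 0, 0], 0, 0.3]], grip_force=10)

```text
clock: 4.7
eef_pos: [551.5, 148.2, 84.3]
eef_rot: [3.141, -0.001, 0.312]
wrist_force: [-1.8, 0.8, 6.5]
finger_gap: 39.5
```

```bash
python3 st.py
```

```text
4.7 [551.52, 148.16, 84.28] yaw 17.9 F [-1.78, 0.79, 6.48] M [0.189, 0.431, -0.028] gap 39.54 j6 1.457 e6 0.004
```

>>> carry_out(deltas=[[[0, 0, 0], 0, 0.3], [[0, 0, 0], 0, 0.3], [[0, 0, 0], -3, 0.3], [[0, 0, 0], -3, 0.3], [[0, 0, 0], 0, 0.3]], grip_force=35)

```text
clock: 5.12
eef_pos: [551.5, 148.2, 84.3]
eef_rot: [3.141, -0.001, 0.42]
wrist_force: [-0.8, 1.2, 5.4]
finger_gap: 39.3
```

```bash
python3 st.py
```

```text
5.12 [551.52, 148.24, 84.29] yaw 24.09 F [-0.81, 1.19, 5.42] M [0.258, 0.463, -0.085] gap 39.29 j6 1.349 e6 -1.215
```

>>> carry_out(deltas=[[[0, 0, 0], -3, 0.3], [[0, 0, 0], -3, 0.3], [[0, 0, 0], 0, 0.3]])

```text
clock: 5.37
eef_pos: [551.4, 148.3, 84.3]
eef_rot: [3.141, -0.001, 0.525]
wrist_force: [-1.7, 2.6, 6.6]
finger_gap: 39.4
```

```bash
python3 st.py
```

```text
5.37 [551.45, 148.32, 84.29] yaw 30.1 F [-1.67, 2.56, 6.65] M [0.446, 0.551, 0.076] gap 39.39 j6 1.244 e6 -1.054
```

>>> carry_out(deltas=[[[0, 0, 0], -4, 0.3], [[0, 0, 0], -4, 0.3], [[0, 0, 0], 0, 0.3]])

```text
clock: 5.62
eef_pos: [551.4, 148.4, 84.3]
eef_rot: [3.141, -0.001, 0.666]
wrist_force: [-2.6, 2.6, 7.0]
finger_gap: 39.7
```

```bash
python3 st.py
```

```text
5.62 [551.38, 148.44, 84.29] yaw 38.16 F [-2.65, 2.65, 6.99] M [0.627, 0.663, 0.036] gap 39.67 j6 1.103 e6 -1.516
```

>>> carry_out(deltas=[[[0, 0, 0], -5, 0.3], [[0, 0, 0], -5, 0.3], [[0, 0, 0], -5, 0.3], [[0, 0, 0], -5, 0.3], [[0, 0, 0], 0, 0.3]])

```text
clock: 6.03
eef_pos: [551.2, 148.6, 84.3]
eef_rot: [-3.141, -0.001, 1.016]
wrist_force: [-3.8, 4.6, 7.2]
finger_gap: 39.4
```

```bash
python3 st.py
```

```text
6.03 [551.17, 148.63, 84.28] yaw 58.23 F [-3.82, 4.64, 7.17] M [0.883, 1.002, -0.027] gap 39.38 j6 0.753 e6 -1.94
```

>>> carry_out(deltas=[[[0, 0, 0], -5, 0.3], [[0, 0, 0], -5, 0.3], [[0, 0, 0], -5, 0.3], [[0, 0, 0], -5, 0.3], [[0, 0, 0], 0, 0.3]])

```text
clock: 6.45
eef_pos: [550.9, 148.7, 84.3]
eef_rot: [-3.141, -0.001, 1.365]
wrist_force: [-5.9, 3.9, 10.2]
finger_gap: 39.0
```

```bash
python3 st.py
```

```text
6.45 [550.89, 148.72, 84.28] yaw 78.23 F [-5.89, 3.89, 10.21] M [0.97, 1.461, -0.0] gap 38.96 j6 0.404 e6 -1.942
```

>>> carry_out(deltas=[[[0, 0, 0], -5, 0.3], [[0, 0, 0], -5, 0.3], [[0, 0, 0], -5, 0.3], [[0, 0, 0], -5, 0.3], [[0, 0, 0], 0, 0.3]])

```text
clock: 6.87
eef_pos: [550.6, 148.7, 84.3]
eef_rot: [-3.141, -0.001, 1.715]
wrist_force: [-9.5, 4.4, 10.2]
finger_gap: 39.1
```

```bash
python3 st.py
```

```text
6.87 [550.63, 148.74, 84.27] yaw 98.23 F [-9.46, 4.4, 10.16] M [0.951, 1.875, -0.026] gap 39.07 j6 0.055 e6 -1.946
```

>>> carry_out(deltas=[[[0.04, -0.12, -0.05], 0, 0.3], [[0, 0, 0], 0, 0.3], [[0, 0, 0], 0, 0.3]])

```text
clock: 7.12
eef_pos: [550.4, 148.8, 84.3]
eef_rot: [3.14, -0.001, 1.709]
wrist_force: [2.6, 4.9, -0.8]
finger_gap: 39.5
```

```bash
python3 st.py
```

```text
7.12 [550.43, 148.75, 84.35] yaw 97.89 F [2.59, 4.88, -0.79] M [0.956, -0.335, 0.013] gap 39.5 j6 0.061 e6 0.033
```

>>> carry_out(deltas=[[[0, 0, 0], -5, 0.3], [[0, 0, 0], -5, 0.3], [[0, 0, 0], -5, 0.3], [[0, 0, 0], -5, 0.3], [[0, 0, 0], 0, 0.3], [[0, 0, 0], 0, 0.3]])

```text
clock: 7.62
eef_pos: [550.2, 148.6, 84.3]
eef_rot: [3.14, -0.0, 2.055]
wrist_force: [0.0, 5.9, 2.1]
finger_gap: 39.6
```

```bash
python3 st.py
```

```text
7.62 [550.18, 148.62, 84.32] yaw 117.74 F [0.02, 5.87, 2.06] M [1.117, 0.098, 0.107] gap 39.64 j6 -0.285 e6 -0.538
```

>>> carry_out(deltas=[[[0, 0, 0], -2, 0.3], [[0, 0, 0], -2, 0.3], [[0, 0, 0], 0, 0.3], [[0, 0, 0], 0, 0.3]])

```text
clock: 7.95
eef_pos: [550.1, 148.6, 84.3]
eef_rot: [3.141, -0.0, 2.124]
wrist_force: [0.6, 5.3, 2.1]
finger_gap: 39.6
```

```bash
python3 st.py
```

```text
7.95 [550.12, 148.62, 84.3] yaw 121.69 F [0.6, 5.28, 2.14] M [0.948, 0.204, -0.141] gap 39.62 j6 -0.354 e6 -0.307
```

>>> carry_out(deltas=[[[0, 0, 0], -2, 0.3], [[0, 0, 0], 0, 0.3], [[0, 0, 0], 0, 0.3]])

```text
clock: 8.2
eef_pos: [550.1, 148.6, 84.3]
eef_rot: [3.141, -0.0, 2.159]
wrist_force: [-0.2, 4.2, 2.8]
finger_gap: 39.5
```

```bash
python3 st.py
```

```text
8.2 [550.08, 148.61, 84.3] yaw 123.69 F [-0.16, 4.22, 2.79] M [0.908, 0.215, -0.064] gap 39.47 j6 -0.389 e6 -0.25
```

>>> carry_out(deltas=[[[0, 0, 0], -2, 0.3], [[0, 0, 0], 0, 0.3], [[0, 0, 0], 0, 0.3]])

```text
clock: 8.45
eef_pos: [550.1, 148.6, 84.3]
eef_rot: [3.141, -0.0, 2.194]
wrist_force: [-0.4, 5.3, 3.6]
finger_gap: 39.1
```

```bash
python3 st.py
```

```text
8.45 [550.07, 148.58, 84.3] yaw 125.7 F [-0.36, 5.3, 3.55] M [1.017, 0.32, -0.093] gap 39.15 j6 -0.424 e6 -0.212
```

>>> carry_out(deltas=[[[0, 0, 0], -2, 0.3], [[0, 0, 0], 0, 0.3], [[0, 0, 0], 0, 0.3]])

```text
clock: 8.7
eef_pos: [550.1, 148.6, 84.3]
eef_rot: [3.141, 0.0, 2.229]
wrist_force: [0.4, 5.8, 3.9]
finger_gap: 39.8
```

```bash
python3 st.py
```

```text
8.7 [550.06, 148.56, 84.3] yaw 127.71 F [0.4, 5.81, 3.95] M [0.997, 0.248, 0.014] gap 39.77 j6 -0.459 e6 -0.141
```

>>> carry_out(deltas=[[[0, 0, 0], -2, 0.3], [[0, 0, 0], 0, 0.3], [[0, 0, 0], 0, 0.3]])

```text
clock: 8.95
eef_pos: [550.1, 148.6, 84.3]
eef_rot: [3.141, 0.0, 2.264]
wrist_force: [-0.1, 5.1, 4.2]
finger_gap: 39.1
```

```bash
python3 st.py
```

```text
8.95 [550.06, 148.55, 84.33] yaw 129.72 F [-0.11, 5.07, 4.2] M [1.071, 0.301, 0.035] gap 39.09 j6 -0.494 e6 -0.088
```

>>> carry_out(deltas=[[[0, 0, 0], -2, 0.3], [[0, 0, 0], 0, 0.3], [[0, 0, 0], 0, 0.3]])

```text
clock: 9.2
eef_pos: [550.0, 148.5, 84.3]
eef_rot: [3.141, 0.0, 2.299]
wrist_force: [-1.3, 4.1, 4.6]
finger_gap: 39.3
```

```bash
python3 st.py
```

```text
9.2 [550.04, 148.52, 84.3] yaw 131.72 F [-1.31, 4.14, 4.58] M [1.03, 0.302, 0.089] gap 39.34 j6 -0.529 e6 -0.033
```

>>> carry_out(deltas=[[[0, 0, 0], -3, 0.3], [[0, 0, 0], -3, 0.3], [[0, 0, 0], 0, 0.3], [[0, 0, 0], 0, 0.3]])

```text
clock: 9.53
eef_pos: [550.0, 148.5, 84.3]
eef_rot: [3.141, 0.0, 2.404]
wrist_force: [-1.0, 4.7, 5.0]
finger_gap: 39.5
```

```bash
python3 st.py
```

```text
9.53 [549.95, 148.48, 84.28] yaw 137.72 F [-1.0, 4.7, 4.98] M [0.984, 0.463, 0.094] gap 39.47 j6 -0.634 e6 -0.2
```

>>> carry_out(deltas=[[[0, 0, 0], -2, 0.3], [[0, 0, 0], 0, 0.3], [[0, 0, 0], 0, 0.3]])

```text
clock: 9.78
eef_pos: [549.9, 148.4, 84.3]
eef_rot: [3.141, -0.0, 2.438]
wrist_force: [-1.1, 3.8, 5.3]
finger_gap: 38.9
```

```bash
python3 st.py
```

```text
9.78 [549.94, 148.45, 84.29] yaw 139.7 F [-1.06, 3.82, 5.33] M [0.808, 0.472, -0.174] gap 38.95 j6 -0.668 e6 -0.287
```

>>> carry_out(deltas=[[[0, 0, 0], -2, 0.3], [[0, 0, 0], 0, 0.3], [[0, 0, 0], 0, 0.3]])

```text
clock: 10.03
eef_pos: [549.9, 148.4, 84.3]
eef_rot: [3.141, -0.0, 2.473]
wrist_force: [-1.3, 4.3, 5.9]
finger_gap: 39.2
```

```bash
python3 st.py
```

```text
10.03 [549.9, 148.45, 84.27] yaw 141.7 F [-1.28, 4.26, 5.93] M [0.753, 0.547, -0.204] gap 39.22 j6 -0.703 e6 -0.308
```

>>> carry_out(deltas=[[[0, 0, 0], -1, 0.3], [[0, 0, 0], 0, 0.3], [[0, 0, 0], 0, 0.3]])

```text
clock: 10.28
eef_pos: [549.9, 148.4, 84.3]
eef_rot: [3.141, -0.0, 2.49]
wrist_force: [-2.1, 3.6, 6.8]
finger_gap: 39.2
```

```bash
python3 st.py
```

```text
10.28 [549.91, 148.42, 84.29] yaw 142.69 F [-2.09, 3.62, 6.85] M [0.827, 0.642, -0.165] gap 39.19 j6 -0.721 e6 -0.209
```

>>> carry_out(deltas=[[[0, 0, 0], -1, 0.3], [[0, 0, 0], 0, 0.3], [[0, 0, 0], 0, 0.3]])

```text
clock: 10.53
eef_pos: [549.9, 148.4, 84.3]
eef_rot: [3.141, -0.0, 2.508]
wrist_force: [-1.5, 3.9, 5.3]
finger_gap: 39.4
```

```bash
python3 st.py
```

```text
10.53 [549.9, 148.41, 84.29] yaw 143.7 F [-1.55, 3.94, 5.29] M [0.749, 0.571, -0.155] gap 39.38 j6 -0.738 e6 -0.179
```

>>> carry_out(deltas=[[[0, 0, 0], -2, 0.3], [[0, 0, 0], 0, 0.3], [[0, 0, 0], 0, 0.3]])

```text
clock: 10.78
eef_pos: [549.9, 148.4, 84.3]
eef_rot: [3.141, -0.0, 2.543]
wrist_force: [-2.3, 4.5, 6.4]
finger_gap: 39.3
```

```bash
python3 st.py
```

```text
10.78 [549.89, 148.4, 84.29] yaw 145.7 F [-2.28, 4.5, 6.35] M [0.778, 0.581, -0.008] gap 39.26 j6 -0.773 e6 -0.195
```

>>> carry_out(deltas=[[[0, 0, 0], -2, 0.3], [[0, 0, 0], 0, 0.3], [[0, 0, 0], 0, 0.3]])

```text
clock: 11.03
eef_pos: [549.9, 148.4, 84.3]
eef_rot: [3.142, -0.0, 2.578]
wrist_force: [-2.0, 3.8, 5.7]
finger_gap: 39.6
```

```bash
python3 st.py
```

```text
11.03 [549.86, 148.4, 84.27] yaw 147.71 F [-2.0, 3.78, 5.68] M [0.796, 0.623, 0.014] gap 39.6 j6 -0.808 e6 -0.14
```

>>> carry_out(deltas=[[[0, 0, 0], -2, 0.3], [[0, 0, 0], 0, 0.3], [[0, 0, 0], 0, 0.3]])

```text
clock: 11.28
eef_pos: [549.9, 148.3, 84.3]
eef_rot: [3.142, -0.0, 2.613]
wrist_force: [-2.3, 4.6, 5.6]
finger_gap: 39.4
```

```bash
python3 st.py
```

```text
11.28 [549.87, 148.34, 84.28] yaw 149.71 F [-2.32, 4.59, 5.6] M [0.811, 0.548, 0.076] gap 39.35 j6 -0.843 e6 -0.088
```

>>> carry_out(deltas=[[[0, 0, 0], -4, 0.3], [[0, 0, 0], -4, 0.3], [[0, 0, 0], 0, 0.3], [[0, 0, 0], 0, 0.3]])

```text
clock: 11.62
eef_pos: [549.8, 148.3, 84.3]
eef_rot: [-3.141, -0.0, 2.753]
wrist_force: [-2.1, 2.1, 6.8]
finger_gap: 39.0
```

```bash
python3 st.py
```

```text
11.62 [549.81, 148.27, 84.27] yaw 157.73 F [-2.12, 2.12, 6.83] M [0.628, 0.681, 0.067] gap 38.99 j6 -0.983 e6 -0.275
```

>>> carry_out(deltas=[[[0, 0, 0], -2, 0.3], [[0, 0, 0], 0, 0.3], [[0, 0, 0], 0, 0.3]])

```text
clock: 11.87
eef_pos: [549.8, 148.2, 84.3]
eef_rot: [-3.141, -0.0, 2.787]
wrist_force: [-2.5, 3.3, 5.5]
finger_gap: 39.4
```

```bash
python3 st.py
```

```text
11.87 [549.78, 148.24, 84.28] yaw 159.7 F [-2.52, 3.3, 5.54] M [0.453, 0.807, -0.085] gap 39.39 j6 -1.017 e6 -0.279
```

>>> carry_out(deltas=[[[0, 0, 0], -2, 0.3], [[0, 0, 0], 0, 0.3], [[0, 0, 0], 0, 0.3]])

```text
clock: 12.12
eef_pos: [549.8, 148.2, 84.3]
eef_rot: [-3.141, -0.0, 2.822]
wrist_force: [-2.5, 1.8, 6.2]
finger_gap: 39.1
```

```bash
python3 st.py
```

```text
12.12 [549.79, 148.2, 84.26] yaw 161.7 F [-2.45, 1.83, 6.17] M [0.45, 0.781, -0.248] gap 39.12 j6 -1.052 e6 -0.359
```

>>> carry_out(deltas=[[[0, 0, 0], -1, 0.3], [[0, 0, 0], 0, 0.3], [[0, 0, 0], 0, 0.3]])

```text
clock: 12.37
eef_pos: [549.8, 148.2, 84.3]
eef_rot: [-3.141, -0.0, 2.839]
wrist_force: [-3.1, 3.1, 7.0]
finger_gap: 39.7
```

```bash
python3 st.py
```

```text
12.37 [549.78, 148.18, 84.28] yaw 162.69 F [-3.14, 3.13, 6.98] M [0.347, 0.769, -0.218] gap 39.72 j6 -1.07 e6 -0.31
```

>>> carry_out(deltas=[[[0, 0, 0], -1, 0.3], [[0, 0, 0], 0, 0.3], [[0, 0, 0], 0, 0.3]])

```text
clock: 12.62
eef_pos: [549.8, 148.2, 84.3]
eef_rot: [-3.141, -0.0, 2.857]
wrist_force: [-2.8, 2.6, 7.0]
finger_gap: 39.5
```

```bash
python3 st.py
```

```text
12.62 [549.77, 148.18, 84.27] yaw 163.68 F [-2.78, 2.58, 7.0] M [0.388, 0.835, -0.257] gap 39.47 j6 -1.087 e6 -0.332
```

>>> carry_out(deltas=[[[0, 0, 0], -1, 0.3], [[0, 0, 0], 0, 0.3], [[0, 0, 0], 0, 0.3]])

```text
clock: 12.87
eef_pos: [549.8, 148.1, 84.2]
eef_rot: [-3.141, -0.0, 2.874]
wrist_force: [-2.1, 2.4, 7.8]
finger_gap: 39.8
```

```bash
python3 st.py
```

```text
12.87 [549.76, 148.12, 84.24] yaw 164.68 F [-2.09, 2.4, 7.79] M [0.382, 0.851, -0.276] gap 39.79 j6 -1.104 e6 -0.348
```

>>> carry_out(deltas=[[[0, 0, 0], -1, 0.3], [[0, 0, 0], 0, 0.3], [[0, 0, 0], 0, 0.3]])

```text
clock: 13.12
eef_pos: [549.8, 148.1, 84.3]
eef_rot: [-3.141, -0.0, 2.892]
wrist_force: [-3.5, 1.6, 6.3]
finger_gap: 39.1
```

```bash
python3 st.py
```

```text
13.12 [549.81, 148.12, 84.27] yaw 165.68 F [-3.51, 1.62, 6.29] M [0.393, 0.846, -0.305] gap 39.08 j6 -1.122 e6 -0.371
```

>>> carry_out(deltas=[[[0, 0, 0], -1, 0.3], [[0, 0, 0], 0, 0.3], [[0, 0, 0], 0, 0.3]])

```text
clock: 13.37
eef_pos: [549.8, 148.1, 84.3]
eef_rot: [-3.141, -0.0, 2.909]
wrist_force: [-3.1, 2.0, 6.3]
finger_gap: 39.5
```

```bash
python3 st.py
```

```text
13.37 [549.8, 148.14, 84.31] yaw 166.68 F [-3.13, 2.01, 6.27] M [0.314, 0.815, -0.318] gap 39.47 j6 -1.139 e6 -0.393
```

>>> carry_out(deltas=[[[0, 0, 0], 2, 0.3], [[0, 0, 0], 2, 0.3], [[0, 0, 0], 0, 0.3], [[0, 0, 0], 0, 0.3]])

```text
clock: 13.7
eef_pos: [549.8, 148.2, 84.3]
eef_rot: [-3.141, -0.0, 2.839]
wrist_force: [-2.5, 3.0, 7.2]
finger_gap: 39.0
```

```bash
python3 st.py
```

```text
13.7 [549.78, 148.19, 84.27] yaw 162.66 F [-2.46, 3.0, 7.2] M [0.481, 0.77, -0.288] gap 38.98 j6 -1.069 e6 -0.101
```

>>> carry_out(deltas=[[[0, 0, 0], 2, 0.3], [[0, 0, 0], 0, 0.3], [[0, 0, 0], 0, 0.3]])

```text
clock: 13.95
eef_pos: [549.8, 148.2, 84.3]
eef_rot: [-3.141, -0.0, 2.804]
wrist_force: [-2.5, 2.8, 6.5]
finger_gap: 39.2
```

```bash
python3 st.py
```

```text
13.95 [549.8, 148.2, 84.27] yaw 160.66 F [-2.47, 2.83, 6.52] M [0.492, 0.792, -0.312] gap 39.18 j6 -1.034 e6 -0.106
```

>>> carry_out(deltas=[[[0, 0, 0], 2, 0.3], [[0, 0, 0], 0, 0.3], [[0, 0, 0], 0, 0.3]])

```text
clock: 14.2
eef_pos: [549.8, 148.3, 84.2]
eef_rot: [-3.141, -0.0, 2.769]
wrist_force: [-4.4, 3.5, 6.4]
finger_gap: 39.6
```

```bash
python3 st.py
```

```text
14.2 [549.78, 148.26, 84.25] yaw 158.68 F [-4.43, 3.52, 6.38] M [0.563, 0.71, -0.129] gap 39.59 j6 -1.0 e6 0.065
```

>>> carry_out(deltas=[[[0, 0, 0], 2, 0.3], [[0, 0, 0], 0, 0.3], [[0, 0, 0], 0, 0.3]])

```text
clock: 14.45
eef_pos: [549.8, 148.3, 84.3]
eef_rot: [-3.141, -0.0, 2.735]
wrist_force: [-2.4, 2.4, 6.4]
finger_gap: 39.4
```

```bash
python3 st.py
```

```text
14.45 [549.81, 148.29, 84.27] yaw 156.69 F [-2.4, 2.39, 6.39] M [0.691, 0.688, 0.074] gap 39.38 j6 -0.965 e6 0.259
```

The moment climbed past every detent's peak and showed no snap for 9° beyond step 0. It then came back to zero at 157.5°, so this is the stop. Next I'll go clockwise, counting clicks.

>>> carry_out(deltas=[[[0, 0, 0], 2, 0.3], [[0, 0, 0], 2, 0.3], [[0, 0, 0], 0, 0.3], [[0, 0, 0], 0, 0.3]])

```text
clock: 14.78
eef_pos: [549.9, 148.3, 84.3]
eef_rot: [3.142, -0.0, 2.665]
wrist_force: [-3.2, 3.4, 5.8]
finger_gap: 39.4
```

```bash
python3 st.py
```

```text
14.78 [549.87, 148.33, 84.28] yaw 152.69 F [-3.24, 3.36, 5.82] M [0.769, 0.578, 0.1] gap 39.36 j6 -0.895 e6 0.275
```

>>> carry_out(deltas=[[[0, 0, 0], 4, 0.3], [[0, 0, 0], 4, 0.3], [[0, 0, 0], 2, 0.3], [[0, 0, 0], 0, 0.3], [[0, 0, 0], 0, 0.3]])

```text
clock: 15.2
eef_pos: [549.9, 148.4, 84.3]
eef_rot: [3.141, -0.0, 2.49]
wrist_force: [-1.4, 3.8, 5.7]
finger_gap: 39.8
```

```bash
python3 st.py
```

```text
15.2 [549.9, 148.42, 84.29] yaw 142.67 F [-1.41, 3.84, 5.66] M [0.842, 0.534, -0.168] gap 39.75 j6 -0.72 e6 0.009
```

>>> carry_out(deltas=[[[0, 0, 0], 4, 0.3], [[0, 0, 0], 4, 0.3], [[0, 0, 0], 2, 0.3], [[0, 0, 0], 0, 0.3], [[0, 0, 0], 0, 0.3]])

```text
clock: 15.62
eef_pos: [550.0, 148.5, 84.3]
eef_rot: [3.141, 0.0, 2.316]
wrist_force: [-0.5, 5.0, 4.3]
finger_gap: 39.2
```

```bash
python3 st.py
```

```text
15.62 [550.03, 148.51, 84.28] yaw 132.7 F [-0.54, 4.99, 4.25] M [1.054, 0.371, 0.124] gap 39.16 j6 -0.546 e6 0.355
```

>>> carry_out(deltas=[[[0, 0, 0], 4, 0.3], [[0, 0, 0], 4, 0.3], [[0, 0, 0], 2, 0.3], [[0, 0, 0], 0, 0.3], [[0, 0, 0], 0, 0.3]])

```text
clock: 16.03
eef_pos: [550.1, 148.6, 84.3]
eef_rot: [3.141, -0.0, 2.142]
wrist_force: [-1.5, 5.8, 4.8]
finger_gap: 39.5
```

```bash
python3 st.py
```

```text
16.03 [550.13, 148.57, 84.31] yaw 122.7 F [-1.46, 5.85, 4.82] M [1.1, 0.267, -0.218] gap 39.46 j6 -0.372 e6 0.022
```

>>> carry_out(deltas=[[[0, 0, 0], 4, 0.3], [[0, 0, 0], 4, 0.3], [[0, 0, 0], 2, 0.3], [[0, 0, 0], 0, 0.3], [[0, 0, 0], 0, 0.3]])

```text
clock: 16.45
eef_pos: [550.3, 148.7, 84.3]
eef_rot: [3.14, -0.0, 1.967]
wrist_force: [0.1, 6.5, 3.4]
finger_gap: 39.4
```

```bash
python3 st.py
```

```text
16.45 [550.26, 148.67, 84.31] yaw 112.72 F [0.15, 6.53, 3.35] M [1.265, 0.035, 0.059] gap 39.44 j6 -0.197 e6 0.3
```

>>> carry_out(deltas=[[[0, 0, 0], 4, 0.3], [[0, 0, 0], 4, 0.3], [[0, 0, 0], 2, 0.3], [[0, 0, 0], 0, 0.3], [[0, 0, 0], 0, 0.3]])

```text
clock: 16.87
eef_pos: [550.4, 148.7, 84.3]
eef_rot: [3.14, -0.001, 1.792]
wrist_force: [2.2, 7.1, 3.5]
finger_gap: 39.7
```

```bash
python3 st.py
```

```text
16.87 [550.38, 148.69, 84.32] yaw 102.7 F [2.24, 7.11, 3.49] M [1.271, -0.123, -0.178] gap 39.66 j6 -0.023 e6 0.014
```

>>> carry_out(deltas=[[[0, 0, 0], 4, 0.3], [[0, 0, 0], 4, 0.3], [[0, 0, 0], 2, 0.3], [[0, 0, 0], 0, 0.3], [[0, 0, 0], 0, 0.3]])

```text
clock: 17.28
eef_pos: [550.5, 148.7, 84.3]
eef_rot: [3.14, -0.001, 1.618]
wrist_force: [3.8, 6.9, 2.4]
finger_gap: 39.3
```

```bash
python3 st.py
```

```text
17.28 [550.5, 148.69, 84.3] yaw 92.72 F [3.85, 6.87, 2.36] M [1.322, -0.315, 0.079] gap 39.33 j6 0.152 e6 0.287
```

>>> carry_out(deltas=[[[0, 0, 0], 4, 0.3], [[0, 0, 0], 4, 0.3], [[0, 0, 0], 2, 0.3], [[0, 0, 0], 0, 0.3], [[0, 0, 0], 0, 0.3]])

```text
clock: 17.7
eef_pos: [550.7, 148.7, 84.3]
eef_rot: [3.14, -0.001, 1.443]
wrist_force: [4.6, 7.1, 1.5]
finger_gap: 39.8
```

```bash
python3 st.py
```

```text
17.7 [550.66, 148.71, 84.34] yaw 82.7 F [4.58, 7.08, 1.48] M [1.327, -0.605, -0.204] gap 39.85 j6 0.326 e6 0.021
```

>>> carry_out(deltas=[[[0, 0, 0], 2, 0.3], [[0, 0, 0], 2, 0.3], [[0, 0, 0], 0, 0.3], [[0, 0, 0], 0, 0.3]])

```text
clock: 18.03
eef_pos: [550.7, 148.7, 84.3]
eef_rot: [3.139, -0.001, 1.374]
wrist_force: [4.7, 7.0, 0.7]
finger_gap: 39.7
```

```bash
python3 st.py
```

```text
18.03 [550.7, 148.7, 84.32] yaw 78.71 F [4.67, 7.04, 0.74] M [1.314, -0.66, -0.091] gap 39.69 j6 0.396 e6 0.082
```

>>> carry_out(deltas=[[[0, 0, 0], 1, 0.3], [[0, 0, 0], 0, 0.3], [[0, 0, 0], 0, 0.3]])

```text
clock: 18.28
eef_pos: [550.7, 148.7, 84.3]
eef_rot: [3.139, -0.001, 1.357]
wrist_force: [5.2, 6.6, 1.1]
finger_gap: 39.1
```

```bash
python3 st.py
```

```text
18.28 [550.7, 148.68, 84.3] yaw 77.72 F [5.23, 6.56, 1.08] M [1.328, -0.643, 0.05] gap 39.14 j6 0.413 e6 0.092
```

>>> carry_out(deltas=[[[0, 0, 0], 0, 0.6], [[0, 0, 0], 0, 0.6], [[0, 0, 0], 0, 0.6], [[0, 0, 0], 0, 0.6], [[0, 0, 0], 0, 0.6], [[0, 0, 0], 0, 0.6]])

```text
clock: 18.78
eef_pos: [549.9, 148.1, 83.9]
eef_rot: [-3.141, 0.0, 1.359]
wrist_force: [0.2, 0.4, -0.6]
finger_gap: 56.1
```

```bash
python3 st.py
```

```text
18.78 [549.86, 148.14, 83.86] yaw 77.87 F [0.24, 0.35, -0.62] M [-0.029, 0.117, 0.064] gap 56.06 j6 0.411 e6 0.012
```

Moment at release was about 0, so the knob sits in step 4. Next I'll lift, close the fingers and move over the button.

>>> carry_out(deltas=[[[0, 0, -2], 0, 0.6], [[0, 0, -2], 0, 0.6], [[0, 0, -2], 0, 0.6], [[0, 0, -2], 0, 0.6], [[0, -2.2, 0], 0, 0], [[0, -2.2, 0], 0, 0], [[0, -2.2, 0], 0, 0], [[0.2, -2.3, 0], 0, 0], [[0, 0, 0], 0, 0], [[0, 0, 0], 0, 0], [[0, 0, 0], 0, 0], [[0, 0, 0], 0, 0]], grip_force=20)

```text
clock: 19.78
eef_pos: [464.0, 168.7, 163.9]
eef_rot: [3.141, -0.0, 1.359]
wrist_force: [0.3, -0.0, 0.2]
finger_gap: 6.7
```

```bash
python3 st.py; python3 - <<'E'
from h import *
from cell import vision
cal=vision.calibration('wrist')
p,d=vision.camera('wrist');cv2.imwrite('pics/w3.png',p[:,:,::-1])
q,d=vision.camera('top');cv2.imwrite('pics/t3.png',q[:,:,::-1])
print(proj(cal,(463,168.5,71)))
E
```

```text
19.78 [464.02, 168.68, 163.93] yaw 77.87 F [0.3, -0.05, 0.17] M [-0.038, 0.111, -0.016] gap 6.74 j6 0.486 e6 -0.001
(np.float64(316.03364707408673), np.float64(244.2124564591413))
```

View pics/w3.png

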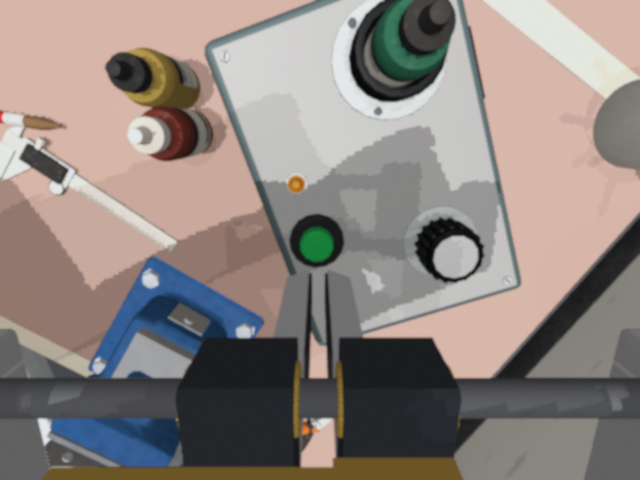

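View pics/t3.png

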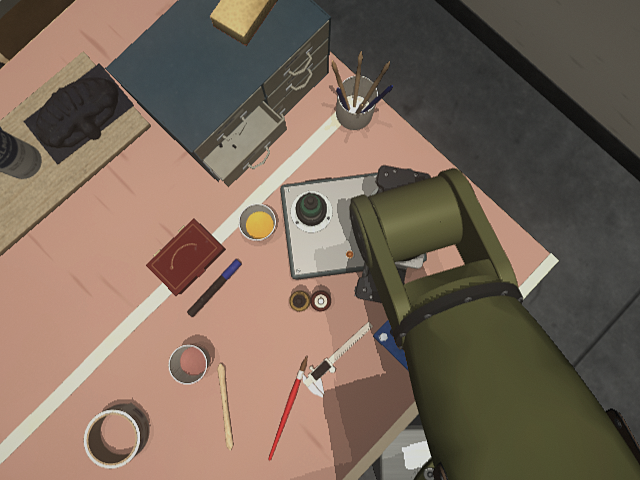

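The button is at (317,244) in the wrist view, as predicted. The bottles haven't moved in the top view.

```bash
python3 - <<'E'
from h import *
from cell import vision
f=np.load('top1.npz');d=f['d'];cal=vision.calibration('top')
for u,v in[(415,330),(400,310),(440,350),(460,380)]:print(pt(cal,d,u,v).round())
E
```

```text
[329. 107.  86.]
[359. 119.  16.]
[299.  73. 111.]
[252.  44. 111.]
```

>>> carry_out(deltas=[[[0, 0, 1.5], 0, 0], [[0, 0, 1.5], 0, 0], [[0, 0, 1.5], 0, 0], [[0, 0, 1.3], 0, 0], [[0, 0, 0.8], 0, 0], [[0, 0, 0], 0, 0], [[0, 0, 0], 0, 0]])

```text
clock: 20.47
eef_pos: [463.5, 168.8, 98.0]
eef_rot: [-3.141, 0.0, 1.359]
wrist_force: [-0.2, 0.0, -0.5]
finger_gap: 0.7
```

```bash
python3 st.py
```

```text
20.47 [463.51, 168.82, 97.99] yaw 77.89 F [-0.18, 0.03, -0.47] M [-0.091, 0.084, -0.006] gap 0.7 j6 0.486 e6 -0.002
```

>>> carry_out(deltas=[[[0, 0, 0.4], 0, 0], [[0, 0, 0.3], 0, 0], [[0, 0, 0.2], 0, 0], [[0, 0, 0.1], 0, 0], [[0, 0, 0], 0, 0], [[0, 0, 0], 0, 0]])

```text
clock: 20.97
eef_pos: [463.9, 169.0, 88.4]
eef_rot: [3.14, -0.001, 1.36]
wrist_force: [3.8, 0.4, 3.9]
finger_gap: 0.7
```

```bash
python3 st.py
```

```text
20.97 [463.87, 169.0, 88.45] yaw 77.89 F [3.84, 0.45, 3.93] M [-0.007, -0.569, 0.014] gap 0.68 j6 0.487 e6 -0.0
```

>>> carry_out(deltas=[[[0, 0, 0.1], 0, 0], [[0, 0, 0], 0, 0], [[0, 0, 0], 0, 0]])

```text
clock: 21.22
eef_pos: [463.7, 169.0, 87.2]
eef_rot: [3.141, -0.001, 1.36]
wrist_force: [3.8, 1.4, 4.4]
finger_gap: 0.5
```

```bash
python3 st.py
```

```text
21.22 [463.71, 168.99, 87.25] yaw 77.89 F [3.81, 1.39, 4.41] M [0.071, -0.724, 0.034] gap 0.54 j6 0.487 e6 0.001
```

>>> carry_out(deltas=[[[0, 0, 0.1], 0, 0], [[0, 0, 0], 0, 0], [[0, 0, 0], 0, 0]])

```text
clock: 21.47
eef_pos: [463.8, 169.0, 87.0]
eef_rot: [3.14, -0.001, 1.36]
wrist_force: [-0.4, -1.5, 16.6]
finger_gap: 0.6
```

```bash
python3 st.py
```

```text
21.47 [463.81, 169.02, 87.02] yaw 77.9 F [-0.42, -1.52, 16.64] M [-0.246, 0.134, -0.015] gap 0.62 j6 0.487 e6 0.0
```

The force jumped to 16.6 N at the bottom of travel, so the button is fully down and was held there. I'll retract now.

>>> carry_out(deltas=[[[0, 0, 0], 0, 0], [[0, 0, -0.5], 0, 0], [[0, 0, -1], 0, 0], [[0, 0, -2], 0, 0], [[0, 0, -2.5], 0, 0], [[0, 0, -2.5], 0, 0], [[0, 0, -2.5], 0, 0], [[0, 0, -2.5], 0, 0], [[0, 0, 0], 0, 0], [[0, 0, 0], 0, 0], [[0, 0, 0], 0, 0]])

```text
clock: 22.38
eef_pos: [462.7, 168.7, 220.1]
eef_rot: [-3.14, 0.001, 1.36]
wrist_force: [-0.4, -0.8, -0.9]
finger_gap: 0.3
```

```bash
python3 st.py; python3 - <<'E'
from h import *
from cell import vision
cal=vision.calibration('wrist')
p,d=vision.camera('wrist');cv2.imwrite('pics/w4.png',p[:,:,::-1])
q,_=vision.camera('scene');cv2.imwrite('pics/s4.png',q[:,:,::-1])
u,v=proj(cal,(463,168.5,71));print(u,v,pt(cal,d,u,v))
E
```

```text
22.38 [462.67, 168.75, 220.09] yaw 77.9 F [-0.39, -0.84, -0.89] M [-0.062, 0.074, -0.047] gap 0.3 j6 0.487 e6 0.0
318.297118795116 223.42701422786487 [463.04326662 168.69752393  71.77896295]
```

View pics/w4.png

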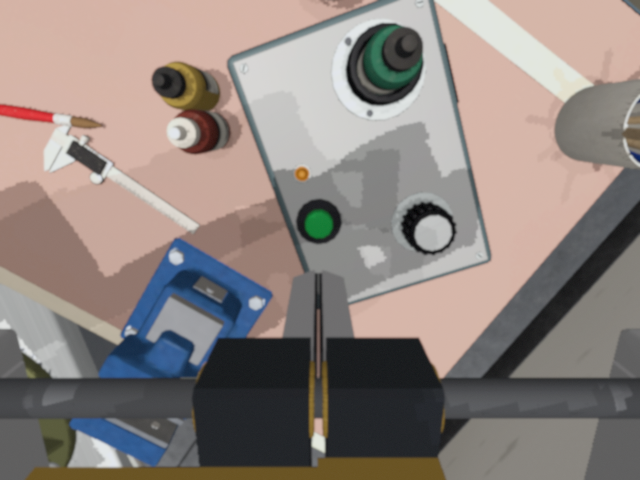

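View pics/s4.png

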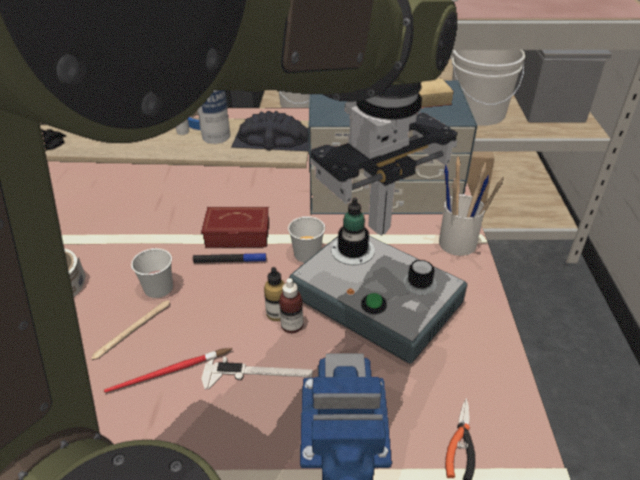

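The button top reads z of about 71.8 mm, so it is back up. In the scene view the bottles and the cup (306,238) stand where they did at the start, and the tool is clear of everything.

```bash
python3 -c "
from cell import workorder
print(workorder.sign_off())"
```

```text
the job is handed in; nothing more can be done
None
```

I turned the knob back seven steps to its end stop, then four clicks clockwise. I then pressed the green button fully down, let it come up and handed the job in at about 22.5 s. No verdict was reported.

**Stop:** The moment rose to about 0.32 N m with no snap for 9° past step 0, where the earlier detents had already dropped to nothing. That is short of the 0.35–0.5 N m said to show the stop plainly, and the rise was about half the stated 0.08 N m a degree. I stopped there to avoid straining it. The seven steps counted fit only a start on step 7, which agrees with this being the stop.

**Fourth step:** All four clicks showed in the moment on the way back. The tool had turned 80° from step 0, and the moment was about zero when I let go. I could not see the step itself, because the knob looks the same in all of them.

**Button:** The force jumped from 4.4 to 16.6 N at the bottom of its travel. Afterwards its top measured about 71.8 mm, which is the released height.

**Final check:** In the last pictures the bottles and cup stand where they were, and the tool is clear. I checked the bottles and cup by eye only.

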